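# Find a cooling block's bore by feel and hold it bore-up

## Robot

A 7-joint arm with a two-finger parallel gripper is mounted at the origin on a cart in front of the work surface, level with it; the furniture and walls round the work are solid. World frame = base frame: x ahead of the robot, y to its left, z up, the work surface at z = 0. Lengths are in mm, angles in rad, forces in N, time in s.
With the tool pointing down it reaches from about 425 to 950 mm from the base axis. Payload 4.7 kg.
Tool frame: the origin (TCP) lies between the finger pads; the fingertips stand 11 mm ahead of it and the grasp point (between the pads) lies 8 mm behind it; z points along the fingers, y is the line along which they close (so a half turn about z gives the same grasp; the last joint's range is limited). The gripper opens to 87 mm and grips with 3 to 60 N. Pads are 19 mm wide; open, the fingers measure 117 mm over their backs; the gripper's body (75 mm by 190 mm) begins 51 mm behind the grasp point.
Start: joints at [1.242, 0.469, -0.049, 1.532, 0.024, 1.141, -0.082], TCP at [199.394, -644.896, 233.573] pointing down, gripper open.
Joint ranges: [-2.59, 2.59], [-0.33, 1.99], [-1.39, 1.29], [0.1, 2.45], [-1.04, 4.18], [0.21, 1.99], [-2.66, 2.66]. Speed limits (rad/s): [2.57, 2.57, 3.14, 3.14, 3.14, 3.14, 3.14].

## Interface

Orientations are given as a unit quaternion [w, x, y, z].
In Python, from bench import env gives the robot as it stands.
- The arm moves only by the tool drive_tool, never from a script. Its argument "deltas" is a list of rows, each an object of numbers: "tx", "ty", "tz": the shift along the tool's x, y, z normalised to -1 to 1, where 1 is 0.4 m; "rx", "ry", "rz": the turn, a rotation vector about the tool's x, y, z normalised to -1 to 1, where 1 is 45 degrees; "gripper": the closure, from -1 (fully open) to 1 (shut). In form: [{"tx": .., "ty": .., "tz": .., "rx": .., "ry": .., "rz": .., "gripper": ..}, ...]. A call has 1 to 5 rows; each row is the pose to reach, as a shift and turn from the pose commanded when the call began, along the tool's axes at that moment; what a row does not reach only later rows make up. A row lasts 1/8 s, in which the tool goes at most 62.5 mm and 10.7 degrees, less where a joint would pass 70% of its speed; a pose out of reach is approached as far as the arm can. A call with a number of a shift or a turn outside -1 to 1 is refused whole. A call with a gripper value outside its range is refused whole. The fingers move at their own pace and stop on an object; "force" is the grip in N (left out, the last holds). Time passes only in rows, so rows that repeat a pose let the fingers close. It gives the time, the measured TCP pose, the force, the opening and the grip force at its end, in the units of the state.
- env.sense(): the state, without advancing time (a new reading comes with each control period).
- env.capture(name): name is "scene" or "top" or "wrist"; returns a dict with "img" (384x512x3 uint8, red, green, blue), "camera_matrix" (3x3 intrinsics, pixels), "world_to_cam" (4x4, takes a point from world to camera coordinates). Camera axes: x right, y up, looking along -z (the intrinsics and any distortion apply to the point x, -y, -z); pixel columns grow to the right and rows downward; lengths in mm; the calibration is good to about 2 mm. The wrist camera is an equidistant fisheye: a pixel r from the principal point sees the ray r / f radians off the axis. A picture is of the moment at which its call begins. There is no depth.
- env.job_done(): hands the job in; it is judged then, once.
The state is a dict: "clock": time; "q": joint angles; "dq": joint speeds; "effort": joint torques, N m; "eef_pos": TCP position; "tool_rot": TCP orientation; "contact_force": force on the tool from outside, world axes, zero at the start; "ft_torque": the same for the moment, N m; "opening": opening from 0.0 (shut) to 1.0 (fully open); "finger_force": force on a finger pad.
Only numpy, scipy, OpenCV 4.12 (cv2) and the standard library are available. Lean on these libraries where they do the work, as an engineer would, in place of code of your own. Each camera call takes 0.05 s, during which the arm holds its last target. There are 200 camera calls.

## Task

The aluminium cooling block lying on the green mat has the same dark round hole at both ends, but only one is the deep bore for a tube; the other is a shallow recess. Stand the block on end and gently lower it, hole over pin, onto the sprung pin of the feeler stand, until the pin either is well up inside the block (25 mm or more) or is pushed down a few millimetres by the shallow recess, so that you know which end is which; then turn the block over if need be and finish holding it still in the gripper, bore straight up, well clear of the stand and desk (its middle 20 cm or so above the desk). Leave the spare block on the grey mat and the timer, the dish and the vial where they are.

Things in the scene. Friction and masses are not known exactly. Their poses are not given: they have to be found in the camera images.
- block_a: one of two look-alike aluminium blocks, a square bar 36 x 70 x 36 mm, 0.18 kg, lying on a long side; origin at its centre, y along its length. Each end shows a dark round 20 mm hole in its middle: one is the blind bore, 45 mm deep, the other a recess 5 mm deep; the bore may be at the +y or the -y end, you are not told which. Which block lies on which mat varies
- block_b: one of two look-alike aluminium blocks, a square bar 36 x 70 x 36 mm, 0.18 kg, lying on a long side; origin at its centre, y along its length. Each end shows a dark round 20 mm hole in its middle: one is the blind bore, 45 mm deep, the other a recess 5 mm deep; the bore may be at the +y or the -y end, you are not told which. Which block lies on which mat varies
- green_mat: thin green bench mat, fixed, 110 x 110 x 2 mm, origin at the centre of its underside; the block to handle starts on it, its length within 0.6 rad of the robot's y (left-right) direction
- grey_mat: thin grey bench mat, fixed, 110 x 110 x 2 mm, origin at the centre of its underside; the spare block lies on it
- feeler_stand: fixed feeler stand: dark round steel foot 72 mm across and 14 mm high, brass collar 26 mm across up to 34 mm, and above it an upright steel pin 10 mm thick whose tip is 85 mm above the desk; origin at the centre of its underside
- pin_tip (a point): top of the feeler stand's upright pin, on its axis; it stands 51 mm above the brass collar and sinks with the pin
- feeler_pin (a joint): how far the sprung pin is pushed down, 0 to 0.010 m; it starts to give at 1.5 N (less its own weight) and takes 4.5 N at its stop
- lab_timer: white bench timer lying flat, 60 x 66 x 19 mm, origin at the centre of its underside; leave alone
- petri_dish: round closed petri dish, 60 mm across, 15 mm high, origin at the centre of its underside; leave alone
- amber_vial: upright brown glass vial with a white cap, 28 mm across, 64 mm high, origin at the centre of its underside; leave alone
Not all that is in view belongs to the job. Leave any purple look-alike of the block_a alone.

How it is judged:
By the outcome, as a careful person would: the job done as asked, in the order asked, and still so for the second after the job is handed in, while the arm keeps its last pose, push and grip.
It also fails if it takes over 67 s, if anything falls off the work surface, if the arm or the gripper's body presses on something with over 40 N, if the wrist force passes 120 N, or if a joint passes its speed limit or range.

## Working session

There is one attempt and no reset: what is moved stays moved. The work goes in short steps, Python scripts to look and compute and a tool call to move; the robot and the scene stay as the last step left them, time stands still between calls to the robot, and variables do not carry over. Pictures are saved under pics/ and viewed, at most 10 in all, crops included, and the job is handed in when it is done.

Besides the shell and the picture viewer there is one more tool, called after "Call:" as name(argument=value, ...) on one line, values as JSON. drive_tool: Moves the arm, as the interface text tells. Scaled input: -1 to 1 covers 0.4 m each way for a shift and 45 degrees each way for a turn. Its arguments: {"type":"object","properties":{"deltas":{"type":"array","items":{"type":"object","properties":{"tx":{"type":"number"},"ty":{"type":"number"},"tz":{"type":"number"},"rx":{"type":"number"},"ry":{"type":"number"},"rz":{"type":"number"},"gripper":{"type":"number"}}}},"force":{"type":"number"}},"required":["deltas"]}

```bash
mkdir -p pics; python3 - <<'E'
from bench import env
import cv2,pickle
s=env.sense();print(s)
d={}
for n in("scene","top"):
    c=env.capture(n);d[n]=c;cv2.imwrite(f"pics/{n}0.png",c["img"][:,:,::-1]);print(n,c["camera_matrix"],c["world_to_cam"], [k for k in c])
pickle.dump(d,open("cap0.pkl","wb"))
import numpy as np
cv2.imwrite("pics/both0.png",cv2.resize(np.hstack([d["scene"]["img"],d["top"]["img"]])[:,:,::-1],None,fx=.78,fy=.78))
E
```

```text
{'clock': 0.0, 'q': array([ 1.24209963,  0.46941693, -0.04858711,  1.53365951,  0.02405729,
        1.14102717, -0.08231249]), 'dq': array([ 0.0011688 ,  0.00032329, -0.00024207, -0.00145896, -0.00108587,
       -0.00063969, -0.00025983]), 'effort': array([-5.85110593e-04, -5.07978773e+01, -8.05999618e-02, -2.36154860e+01,
       -6.12533069e-02,  3.79367766e-02,  1.73945459e-04]), 'eef_pos': array([ 199.19301634, -644.33996344,  232.53048879]), 'tool_rot': array([-9.50027858e-04,  9.88786285e-01,  1.49334366e-01, -1.61755841e-04]), 'contact_force': array([ 0.58178034, -0.91022247, -0.89670512]), 'ft_torque': array([-0.00250402,  0.0744627 ,  0.02821261]), 'finger_force': 0.0, 'opening': 0.9969026494453832}
scene [[350.42496217   0.         256.29724834]
 [  0.         350.42496217 191.95816174]
 [  0.           0.           1.        ]] [[-5.29876921e-01 -8.47915959e-01  1.64004486e-02  2.00988892e+02]
 [ 3.42604616e-01 -1.96329111e-01  9.18736609e-01 -3.09211761e+02]
 [-7.75791548e-01  4.92436195e-01  3.94530187e-01 -4.88218119e+02]
 [ 0.00000000e+00  0.00000000e+00  0.00000000e+00  1.00000000e+00]] ['img', 'camera_matrix', 'world_to_cam']
top [[451.77246835   0.         256.1513255 ]
 [  0.         451.77246835 187.75820275]
 [  0.           0.           1.        ]] [[ 7.70405560e-02 -9.97027424e-01 -1.03408744e-03 -1.39732170e+02]
 [ 9.76978934e-01  7.52843739e-02  1.99610684e-01 -5.72925406e+02]
 [-1.98939476e-01 -1.63883997e-02  9.79874740e-01 -8.64358878e+02]
 [ 0.00000000e+00  0.00000000e+00  0.00000000e+00  1.00000000e+00]] ['img', 'camera_matrix', 'world_to_cam']
```

View pics/top0.png

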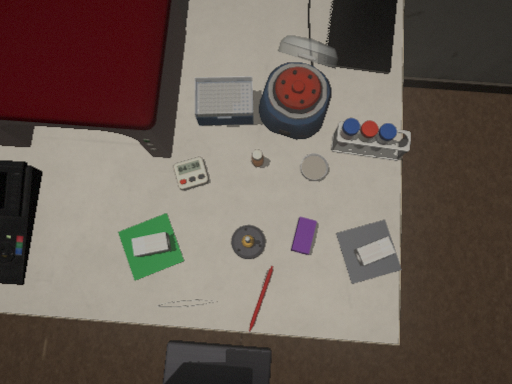

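View pics/scene0.png

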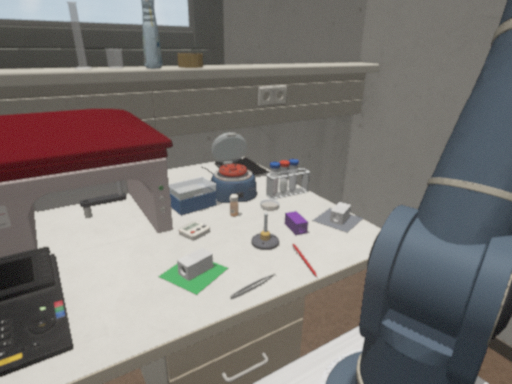

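The blocks in the top view are at (150,244) on the green mat, (375,250) on the grey mat and a purple one at (304,236). The one on green fits the description. The grey one is the spare and the purple one is the look-alike. The stand is at (249,241).

```bash
cat > h.py <<'E'
import numpy as np,cv2,pickle
from scipy.spatial.transform import Rotation as R
def ray(c,u,v):
    K=c["camera_matrix"];T=c["world_to_cam"]
    d=np.array([(u-K[0,2])/K[0,0],-(v-K[1,2])/K[1,1],-1.])
    return -T[:3,:3].T@T[:3,3], T[:3,:3].T@d
def onz(c,u,v,z):
    o,d=ray(c,u,v);return o+d*(z-o[2])/d[2]
def proj(c,P):
    P=np.atleast_2d(P);K=c["camera_matrix"];T=c["world_to_cam"]
    q=P@T[:3,:3].T+T[:3,3]
    return np.c_[K[0,2]+K[0,0]*q[:,0]/-q[:,2],K[1,2]-K[1,1]*q[:,1]/-q[:,2]]
def rot(s):
    return R.from_quat(np.roll(s["tool_rot"],-1))
E
python3 - <<'E'
from h import *
d=pickle.load(open("cap0.pkl","rb"));c=d["top"];im=c["img"]
def crop(c,u,v,w,s): return cv2.resize(c["img"][v-w:v+w,u-w:u+w],(s,s),interpolation=cv2.INTER_CUBIC)
a=crop(c,150,244,36,400);b=crop(c,249,241,36,400)
cv2.imwrite("pics/c1.png",np.hstack([a,b])[:,:,::-1])
for n,u,v,z in(("blk",150,244,38),("foot",249,241,14),("pin",248,240,85),("timer",191,173,19),("purple",304,236,30),("vial",258,157,64),("petri",314,167,15),("grey",368,251,2),("deskBL",10,310,0),("deskBR",390,340,0),("redbox",160,150,0)):print(n,onz(c,u,v,z).round())
sub=im[205:285,105:195].astype(int)
m=((sub.min(2)>170)).astype(np.uint8)
n,l,st,ce=cv2.connectedComponentsWithStats(m);print(st,ce)
i=np.argmin([abs(st[k,4]-700) for k in range(n)])
pts=np.argwhere(l==i)[:,::-1]+[105,205]
w=np.array([onz(c,*p,38)[:2] for p in pts],np.float32);print(cv2.minAreaRect(w))
E
```

```text
blk [453. 111.  38.]
foot [477. -88.  14.]
pin [472. -88.  85.]
timer [611.  47.  19.]
purple [ 494. -201.   30.]
vial [645. -94.  64.]
petri [ 646. -215.   15.]
grey [ 476. -340.    2.]
deskBL [299. 391.   0.]
deskBR [ 300. -390.    0.]
redbox [662. 124.   0.]
[[   0    0   90   80 7145]
 [  27   33   11    3   21]
 [  28   37   11    9   24]
 [  34   37    1    1    1]
 [  31   45    1    1    1]
 [  36   44    2    1    2]
 [  29   47    1    2    2]
 [  33   49    1    1    1]
 [  36   48    3    1    3]] [[44.59230231 39.50202939]
 [32.52380952 34.0952381 ]
 [31.875      41.        ]
 [34.         37.        ]
 [31.         45.        ]
 [36.5        44.        ]
 [29.         47.5       ]
 [33.         49.        ]
 [37.         48.        ]]
((447.5774841308594, 135.2874755859375), (16.304880142211914, 20.319358825683594), 7.533978462219238)
```

View pics/c1.png

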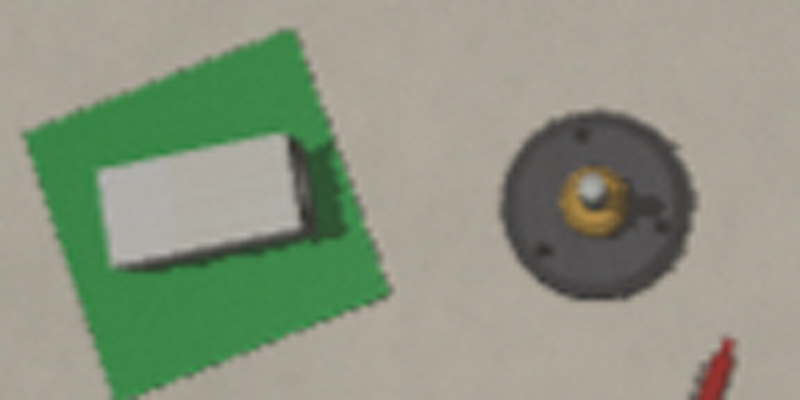

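The crop confirms it: plain aluminium block on the green mat, with top-face corners at crop (98,170), (287,134), (305,230) and (112,268). The pin tip is at crop (592,188).

```bash
python3 - <<'E'
from h import *
from bench import env
d=pickle.load(open("cap0.pkl","rb"));c=d["top"]
k=72/400
q=np.array([onz(c,114+u*k-.5,208+v*k-.5,38)[:2] for u,v in((98,170),(287,134),(305,230),(112,268))])
print(q.round(1),q.mean(0),cv2.minAreaRect(q.astype(np.float32)))
e=(q[1]+q[2]-q[0]-q[3])/2;print("axis",e,np.degrees(np.arctan2(e[1],e[0])))
print("pin",onz(c,213+192*k-.5,205+186*k-.5,85),"foot",onz(c,213+197*k-.5,205+205*k-.5,10),"collar",onz(c,213+194*k-.5,205+201*k-.5,32))
im=d["scene"]["img"]
# scene check
print(proj(d["scene"],[[453,111,38],[472,-88,85]]))
cv2.imwrite("pics/c2.png",cv2.resize(im[200:300,150:300],(750,500),interpolation=cv2.INTER_CUBIC)[:,:,::-1])
s=env.sense();print(rot(s).as_matrix().round(3),s["eef_pos"])
E
```

```text
[[461.9 151.3]
 [480.4  83.6]
 [446.   72.9]
 [426.9 141.5]] [453.80621669 112.31095888] ((453.9546813964844, 112.09187316894531), (36.3227653503418, 71.18716430664062), 15.559165954589844)
axis [ 18.7835911  -68.08916212] -74.57754625236099
pin [476.1765728  -85.79416579  85.        ] foot [475.8301374  -86.15515824  10.        ] collar [475.42346266 -85.49234584  32.        ]
[[195.97820882 256.07799745]
 [267.20409593 213.09774359]]
[[ 0.955  0.295 -0.001]
 [ 0.295 -0.955  0.002]
 [-0.    -0.002 -1.   ]] [ 199.19136886 -644.4082218   232.6154284 ]
```

View pics/c2.png

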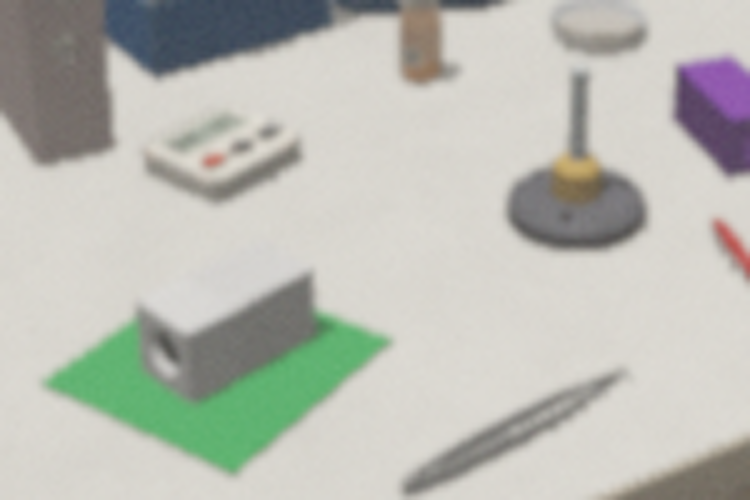

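```bash
cat >> h.py <<'E'
def plan(s,p,Rt):
    "normalised move from measured pose to position p, rotation Rt"
    r=rot(s);t=r.inv().apply(np.array(p)-s["eef_pos"])/400;w=(r.inv()*Rt).as_rotvec()/(np.pi/4)
    print("t",t.round(4),"r",w.round(4),"rows>=",np.ceil(max(np.linalg.norm(t)*400/62.5,np.linalg.norm(w)*45/10.7)))
def frame(z,x):
    z=np.array(z,float);z/=np.linalg.norm(z);x=np.array(x,float);x-=z*(x@z);x/=np.linalg.norm(x)
    return R.from_matrix(np.c_[x,np.cross(z,x),z])
def down(deg): a=np.radians(deg);return frame([0,0,-1],[np.cos(a),np.sin(a),0])
E
```

Call:
drive_tool(deltas=[{"tx": 0.72, "ty": -0.36, "tz": 0, "rz": -0.85, "gripper": -1}, {"tx": 0.72, "ty": -0.36, "tz": 0, "rz": -0.85, "gripper": -1}, {"tx": 0.72, "ty": -0.36, "tz": 0, "rz": -0.85, "gripper": -1}, {"tx": 0.72, "ty": -0.36, "tz": 0, "rz": -0.85, "gripper": -1}, {"tx": 0.72, "ty": -0.36, "tz": 0, "rz": -0.85, "gripper": -1}], force=30)

```text
invalid input at $.deltas[0]: expected keys tx, ty, tz, rx, ry, rz, gripper
```

```bash
python3 - <<'E'
from h import *
from bench import env
s=env.sense();print(s["q"].round(3),s["eef_pos"].round(1),rot(s).as_matrix().round(3))
plan(s,[500,-170,200],down(90))
E
```

```text
[ 1.242  0.469 -0.049  1.534  0.024  1.141 -0.082] [ 199.2 -644.4  232.6] [[ 0.955  0.295 -0.001]
 [ 0.295 -0.955  0.002]
 [-0.    -0.002 -1.   ]]
t [ 1.0688 -0.9108  0.083 ] r [-2.0000e-03 -1.3000e-03 -1.6182e+00] rows>= 10.0
```

Call:
drive_tool(deltas=[{"tx": 0.72, "ty": -0.36, "tz": 0, "rx": 0, "ry": 0, "rz": -0.85, "gripper": -1}, {"tx": 0.72, "ty": -0.36, "tz": 0, "rx": 0, "ry": 0, "rz": -0.85, "gripper": -1}, {"tx": 0.72, "ty": -0.36, "tz": 0, "rx": 0, "ry": 0, "rz": -0.85, "gripper": -1}, {"tx": 0.72, "ty": -0.36, "tz": 0, "rx": 0, "ry": 0, "rz": -0.85, "gripper": -1}, {"tx": 0.72, "ty": -0.36, "tz": 0, "rx": 0, "ry": 0, "rz": -0.85, "gripper": -1}], force=30)

```text
clock: 0.72
eef_pos: [426.1, -427.3, 233.3]
tool_rot: [-0.0, 0.885, 0.465, -0.0]
contact_force: [0.3, -0.9, -1.0]
opening: 1.001
finger_force: 0.0
```

```bash
python3 - <<'E'
from h import *
from bench import env
s=env.sense();print(s["q"].round(3),s["eef_pos"].round(1),rot(s).as_matrix().round(3))
plan(s,[500,-120,200],down(90))
E
```

```text
[ 0.936  0.369 -0.287  1.699  0.115  1.09   0.01 ] [ 426.1 -427.3  233.3] [[ 0.567  0.824 -0.   ]
 [ 0.824 -0.567  0.   ]
 [ 0.    -0.    -1.   ]]
t [ 0.7375 -0.2835  0.0834] r [-4.00e-04 -3.00e-04 -7.68e-01] rows>= 6.0
```

Call:
drive_tool(deltas=[{"tx": 0.74, "ty": -0.28, "tz": 0, "rx": 0, "ry": 0, "rz": -0.77, "gripper": -1}, {"tx": 0.74, "ty": -0.28, "tz": 0, "rx": 0, "ry": 0, "rz": -0.77, "gripper": -1}, {"tx": 0.74, "ty": -0.28, "tz": 0, "rx": 0, "ry": 0, "rz": -0.77, "gripper": -1}, {"tx": 0.74, "ty": -0.28, "tz": 0, "rx": 0, "ry": 0, "rz": -0.77, "gripper": -1}, {"tx": 0.74, "ty": -0.28, "tz": 0, "rx": 0, "ry": 0, "rz": -0.77, "gripper": -1}])

```text
clock: 1.35
eef_pos: [499.9, -123.6, 233.4]
tool_rot: [0.0, 0.707, 0.707, -0.0]
contact_force: [0.9, -0.3, -0.3]
opening: 1.0
finger_force: 0.0
```

```bash
python3 - <<'E'
from h import *
from bench import env
s=env.sense();print(s["q"].round(3),s["eef_pos"].round(1),rot(s).as_matrix().round(3))
plan(s,[454,112,100],down(105.2))
E
```

```text
[ 0.627  0.255 -0.552  1.884  0.154  1.044  0.012] [ 499.9 -123.6  233.4] [[-0.001  1.    -0.   ]
 [ 1.     0.001 -0.   ]
 [-0.    -0.    -1.   ]]
t [ 0.5892 -0.114   0.3334] r [-2.000e-04  2.000e-04 -3.364e-01] rows>= 5.0
```

Call:
drive_tool(deltas=[{"tx": 0.59, "ty": -0.114, "tz": 0.33, "rx": 0, "ry": 0, "rz": -0.336, "gripper": -1}, {"tx": 0.59, "ty": -0.114, "tz": 0.33, "rx": 0, "ry": 0, "rz": -0.336, "gripper": -1}, {"tx": 0.59, "ty": -0.114, "tz": 0.33, "rx": 0, "ry": 0, "rz": -0.336, "gripper": -1}, {"tx": 0.59, "ty": -0.114, "tz": 0.33, "rx": 0, "ry": 0, "rz": -0.336, "gripper": -1}, {"tx": 0.59, "ty": -0.114, "tz": 0.33, "rx": 0, "ry": 0, "rz": -0.336, "gripper": -1}])

```text
clock: 1.98
eef_pos: [451.8, 113.5, 100.0]
tool_rot: [-0.001, 0.605, 0.796, -0.001]
contact_force: [0.0, -0.0, 0.2]
opening: 0.998
finger_force: 0.0
```

```bash
python3 - <<'E'
from h import *
from bench import env
c=env.capture("wrist");cv2.imwrite("pics/w1.png",c["img"][:,:,::-1])
s=env.sense();print(s["q"].round(3),s["eef_pos"].round(1),rot(s).as_matrix().round(3))
pickle.dump(c,open("w1.pkl","wb"))
K=c["camera_matrix"];T=c["world_to_cam"]
print(K)
# fisheye projection of the block's corners as estimated
def fp(P):
    q=T[:3,:3]@P+T[:3,3];v=np.array([q[0],-q[1],-q[2]]);th=np.arctan2(np.hypot(v[0],v[1]),v[2]);n=v[:2]/np.hypot(v[0],v[1])
    return K[:2,2]+K[0,0]*th*n
a=np.radians(105.4);ax=np.array([np.cos(a),np.sin(a),0]);n=np.array([-ax[1],ax[0],0])
for i in(-35,35):
  for j in(-18,18):print(fp(np.array([454,112,38])+i*ax+j*n).round(1))
plan(s,[454,112,16],down(105.2))
E
```

```text
[ 0.197  0.385 -0.646  2.117  0.336  0.742 -0.392] [451.2 115.2  99.5] [[-0.269  0.963 -0.004]
 [ 0.963  0.269  0.002]
 [ 0.003 -0.003 -1.   ]]
[[297.31863964   0.         251.1076792 ]
 [  0.         297.31863964 190.74633187]
 [  0.           0.           1.        ]]
[274.8 252.1]
[230.8 252. ]
[277.5 168. ]
[228.9 167.8]
t [-0.0103  0.0053  0.2087] r [-0.0041 -0.0039  0.009 ] rows>= 2.0
```

View pics/w1.png

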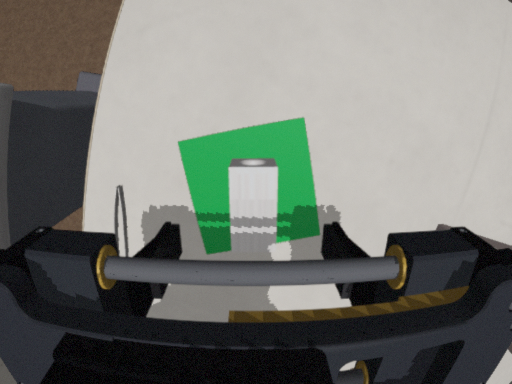

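The wrist view shows the block's +y top edge from (230,166) to (277,166), against a predicted (229–277,168), so the pose estimate is right. Descending and gripping.

Call:
drive_tool(deltas=[{"tx": -0.008, "ty": 0.005, "tz": 0.12, "rx": 0, "ry": 0, "rz": 0.009, "gripper": -1}, {"tx": -0.008, "ty": 0.005, "tz": 0.208, "rx": 0, "ry": 0, "rz": 0.009, "gripper": -1}, {"tx": -0.008, "ty": 0.005, "tz": 0.208, "rx": 0, "ry": 0, "rz": 0.009, "gripper": -1}, {"tx": -0.008, "ty": 0.005, "tz": 0.208, "rx": 0, "ry": 0, "rz": 0.009, "gripper": 1}, {"tx": -0.008, "ty": 0.005, "tz": 0.208, "rx": 0, "ry": 0, "rz": 0.009, "gripper": 1}], force=30)

```text
clock: 2.65
eef_pos: [457.8, 108.0, 19.7]
tool_rot: [0.001, 0.61, 0.792, 0.001]
contact_force: [-0.7, 0.2, 0.9]
opening: 0.852
finger_force: 0.0
```

Call:
drive_tool(deltas=[{"tx": 0, "ty": 0, "tz": 0, "rx": 0, "ry": 0, "rz": 0, "gripper": 1}, {"tx": 0, "ty": 0, "tz": 0, "rx": 0, "ry": 0, "rz": 0, "gripper": 1}, {"tx": 0, "ty": 0, "tz": 0, "rx": 0, "ry": 0, "rz": 0, "gripper": 1}, {"tx": 0, "ty": 0, "tz": 0, "rx": 0, "ry": 0, "rz": 0, "gripper": 1}])

```text
clock: 3.15
eef_pos: [456.2, 107.7, 18.3]
tool_rot: [-0.0, 0.61, 0.792, -0.001]
contact_force: [-1.6, 0.2, 1.8]
opening: 0.412
finger_force: 29.9
```

```bash
python3 - <<'E'
from h import *
from bench import env
s=env.sense();print(s["q"].round(3),s["eef_pos"].round(1),rot(s).as_matrix().round(3),s["opening"],s["finger_force"],s["contact_force"])
E
```

```text
[ 0.11   0.522 -0.534  2.164  0.487  0.575 -0.525] [456.2 107.7  18.3] [[-0.255  0.967 -0.001]
 [ 0.967  0.255 -0.001]
 [-0.001 -0.001 -1.   ]] 0.41195942367671784 29.91335959173739 [-1.63445755  0.18114084  1.76434943]
```

```bash
cat > fk.py <<'E'
from h import *
import itertools
from scipy.optimize import least_squares
D=[([1.242,.469,-.049,1.534,.024,1.141,-.082],[199.2,-644.4,232.6],[[.955,.295,-.001],[.295,-.955,.002],[0,-.002,-1]]),
([.936,.369,-.287,1.699,.115,1.09,.010],[426.1,-427.3,233.3],[[.567,.824,0],[.824,-.567,0],[0,0,-1]]),
([.627,.255,-.552,1.884,.154,1.044,.012],[499.9,-123.6,233.4],[[-.001,1,0],[1,.001,0],[0,0,-1]]),
([.197,.385,-.646,2.117,.336,.742,-.392],[451.2,115.2,99.5],[[-.269,.963,-.004],[.963,.269,.002],[.003,-.003,-1]]),
([.110,.522,-.534,2.164,.487,.575,-.525],[456.2,107.7,18.3],[[-.255,.967,-.001],[.967,.255,-.001],[-.001,-.001,-1]])]
def fk(q,sg,p):
    # p: c1,c7,h,L1,e1,L2,e2,L3,ex
    z=lambda a:R.from_euler('z',a);y=lambda a:R.from_euler('y',a)
    r=z(sg[0]*q[0]+p[0]);pos=np.array([0,0,p[2]])+r.apply([p[8],0,0])
    r=r*y(q[1])*z(sg[1]*q[2]);pos=pos+r.apply([p[4],0,p[3]])
    r=r*y(q[3])*z(sg[2]*q[4]);pos=pos+r.apply([p[6],0,p[5]])
    r=r*y(q[5])*z(sg[3]*q[6]+p[1]);pos=pos+r.apply([0,0,p[7]])
    return pos,r
E
python3 - <<'E'
from fk import *
best=[]
for sg in itertools.product([1,-1],repeat=4):
  for c7 in(0,1.57,-1.57,3.14):
    f=lambda p:np.concatenate([(fk(q,sg,[p[0],p[1],0,0,0,0,0,0,0])[1].inv()*R.from_matrix(M)).as_rotvec() for q,_,M in D])
    r=least_squares(f,[0,c7]);best.append((r.cost,sg,r.x))
best.sort(key=lambda b:b[0])
for b in best[:3]:print(b)
c,sg,x=best[0]
g=lambda p:np.concatenate([fk(q,sg,[x[0],x[1],*p])[0]-P for q,P,_ in D])
p0=[300,400,0,400,0,250,0]
r=least_squares(lambda p:np.r_[g(p),(p-p0)*.002],p0);print(r.x.round(1),g(r.x).round(1))
pickle.dump((sg,x,r.x),open("fk.pkl","wb"))
E
```

```text
(np.float64(2.795771805654188e-06), (-1, -1, -1, -1), array([0.19974576, 1.77040258]))
(np.float64(2.7957724339968043e-06), (-1, -1, -1, -1), array([0.19997749, 1.77063431]))
(np.float64(2.7957725782641144e-06), (-1, -1, -1, -1), array([0.20000262, 1.77065944]))
[3646.1  503.5 -270.1  420.2  -55.8 3833.   270.1] [139.   84.1  26.5  44.   70.3  -1.9 -13.8  -5.6 -37.9   5.7 -22.5 -11.
  21.3   5.5  24.3]
```

Call:
drive_tool(deltas=[{"tx": 0, "ty": 0, "tz": -0.15, "rx": 0, "ry": 0, "rz": 0, "gripper": 1}, {"tx": 0, "ty": 0, "tz": -0.3, "rx": 0, "ry": 0, "rz": 0, "gripper": 1}, {"tx": 0, "ty": 0, "tz": -0.45, "rx": 0, "ry": 0, "rz": 0, "gripper": 1}, {"tx": 0, "ty": 0, "tz": -0.5, "rx": 0, "ry": 0, "rz": 0, "gripper": 1}, {"tx": 0, "ty": 0, "tz": -0.5, "rx": 0, "ry": 0, "rz": 0, "gripper": 1}])

```text
clock: 3.78
eef_pos: [457.4, 108.0, 219.4]
tool_rot: [0.001, 0.61, 0.792, 0.001]
contact_force: [0.4, -0.2, -2.0]
opening: 0.41
finger_force: 29.9
```

```bash
cat > ik.py <<'E'
from fk import *
sg=(-1,-1,-1,-1)
lo=np.array([-2.59,-.33,-1.39,.1,-1.04,.21,-2.66]);hi=np.array([2.59,1.99,1.29,2.45,4.18,1.99,2.66])
def fit(D):
    p0=np.array([0,np.pi/2,330,420,0,420,0,250,0.])
    def f(p):
        o=[]
        for q,P,M in D:
            a,r=fk(q,sg,p);o+=list(a-P)+list(300*(r.inv()*R.from_matrix(M)).as_rotvec())
        return np.r_[o,(p-p0)*.01*np.array([1000,1000,1,1,1,1,1,1,1])]
    r=least_squares(f,p0);return r.x,f(r.x)
def ik(p,P,Rt,q0):
    def f(q):
        a,r=fk(q,sg,p);return np.r_[(a-P)/5,(r.inv()*Rt).as_rotvec()*60,(q-q0)*.02]
    r=least_squares(f,np.clip(q0,lo+.01,hi-.01),bounds=(lo,hi))
    a,rr=fk(r.x,sg,p);return r.x,np.linalg.norm(a-P),np.degrees((rr.inv()*Rt).magnitude())
E
cat > a.py <<'E'
from ik import *
from bench import env
s=env.sense();D.append((s["q"],s["eef_pos"],rot(s).as_matrix()))
p,e=fit(D);print(p.round(3),np.abs(e).max(),e.reshape(-1)[:36].round(1));pickle.dump(p,open("p.pkl","wb"))
pin=np.array([476,-86,0])
for name,zd in(("-y",-90),("+y",90)):
  for yaw in(0,20,40,60,-20,-40):
    a=np.radians(zd-np.sign(zd)*yaw)
    z=np.array([np.cos(a),np.sin(a),0])
    for up in(1,-1):
      best=None
      for q0 in (s["q"],[0,.3,-.6,2,1.6,1.2,0],[0,.3,.6,2,3,1,1],[0,.3,0,2.2,1.57,1.2,-1.5],[.5,.5,0,2.2,1.57,1.5,1.5],[-.5,.5,0,2.2,-.8,1.5,0]):
        q,dp,dr=ik(p,pin+[0,0,120]+2*z,frame(z,[0,0,up]),np.array(q0))
        if best is None or dp+dr<best[1]+best[2]:best=(q,dp,dr)
      print(name,yaw,up,best[0].round(2),round(best[1],1),round(best[2],1))
E
python3 a.py
```

```text
[-6.30000e-02  1.50800e+00  2.44211e+02  5.84733e+02 -2.35800e+01
  4.78952e+02  9.50500e+00  3.33829e+02  8.86000e-01] 2.2932346090476017 [-0.6 -0.   1.   0.1 -0.1  0.3 -0.6  0.3  0.7  0.1 -0.1 -0.4 -0.   1.4
 -1.   0.1  0.1 -0.2  0.4  0.2  0.2  0.4 -0.1  0.3  1.  -1.3  1.4 -0.3
 -0.  -0.1  0.6  1.3 -2.3 -0.   0.1  0. ]
-y 0 1 [-0.31  1.   -0.32  2.03  1.16  1.87  1.53] 0.0 0.0
-y 0 -1 [-0.49  0.97 -0.09  2.03  1.11  1.7  -1.54] 0.0 0.0
-y 20 1 [-0.38  0.99 -0.32  2.26  1.39  1.82  1.38] 0.0 0.0
-y 20 -1 [-0.57  0.96 -0.09  2.26  1.36  1.62 -1.73] 0.0 0.0
-y 40 1 [-1.27  1.27  0.73  2.45  1.62  0.85  1.1 ] 9.0 2.0
-y 40 -1 [-1.27  1.27  0.73  2.45  1.62  0.85 -2.04] 9.0 2.0
-y 60 1 [-1.05  1.35  0.47  2.45  1.78  1.31  0.83] 54.9 11.8
-y 60 -1 [-1.05  1.35  0.47  2.45  1.78  1.31 -2.31] 54.9 11.8
-y -20 1 [-0.23  1.03 -0.31  1.81  0.96  1.97  1.61] 0.0 0.0
-y -20 -1 [-1.02  1.28  0.91  1.8   0.4   1.32 -0.78] 0.0 0.0
-y -40 1 [-0.25  1.06 -0.1   1.61  0.71  1.99  1.74] 0.0 0.0
-y -40 -1 [-0.8   1.27  0.83  1.61  0.32  1.63 -0.78] 0.0 0.0
+y 0 1 [ 1.27  1.32 -0.97  1.79 -0.35  1.3   0.6 ] 0.0 0.0
+y 0 -1 [ 0.44  1.04  0.33  1.8  -0.96  1.99 -1.72] 0.0 0.0
+y 20 1 [ 1.51  1.42 -1.1   2.01 -0.36  0.91  0.58] 0.0 0.0
+y 20 -1 [ 0.88  0.98 -0.12  2.02 -1.04  1.56 -1.81] 0.0 0.0
+y 40 1 [ 1.74  1.69 -1.3   2.24 -0.05  0.43  0.27] 0.0 0.0
+y 40 -1 [ 1.5   1.23 -0.82  2.25 -1.04  0.82 -1.86] 0.0 0.0
+y 60 1 [ 1.82  1.7  -1.16  2.4  -1.04  0.21  1.37] 15.8 5.0
+y 60 -1 [ 1.74  1.72 -1.18  2.45  4.18  0.21 -0.72] 24.7 0.4
+y -20 1 [ 1.14  1.44 -1.11  1.6  -0.13  1.58  0.4 ] 0.0 0.0
+y -20 -1 [ 0.67  1.07 -0.21  1.61 -0.61  1.86 -2.05] 0.0 0.0
+y -40 1 [ 0.92  1.39 -1.    1.45 -0.1   1.88  0.49] 0.0 0.0
+y -40 -1 [ 0.62  1.15 -0.38  1.45 -0.36  1.99 -2.15] 0.0 0.0
```

Call:
drive_tool(deltas=[{"tx": -0.24, "ty": -0.04, "tz": -0.03, "rx": 0, "ry": -1, "rz": 0, "gripper": 1}, {"tx": -0.24, "ty": -0.04, "tz": -0.03, "rx": 0, "ry": -1, "rz": 0, "gripper": 1}, {"tx": -0.24, "ty": -0.04, "tz": -0.03, "rx": 0, "ry": -1, "rz": 0, "gripper": 1}, {"tx": -0.24, "ty": -0.04, "tz": -0.03, "rx": 0, "ry": -1, "rz": 0, "gripper": 1}, {"tx": -0.24, "ty": -0.04, "tz": -0.03, "rx": 0, "ry": -1, "rz": 0, "gripper": 1}])

```text
clock: 4.4
eef_pos: [464.4, 13.1, 227.0]
tool_rot: [0.301, 0.561, 0.735, -0.235]
contact_force: [0.2, -0.3, -1.6]
opening: 0.415
finger_force: 29.9
```

```bash
cat > st.py <<'E'
from h import *
from bench import env
import sys
s=env.sense();M=rot(s).as_matrix();print(s["q"].round(3),s["eef_pos"].round(1),M.round(3).tolist(),s["contact_force"].round(2),s["finger_force"])
a=np.radians(-75);z=[np.cos(a),np.sin(a),0]
if len(sys.argv)>1:plan(s,eval(sys.argv[1]),frame(z,[0,0,int(sys.argv[2])]))
E
python3 st.py "[476,-86,200]" -1
```

```text
[-0.042  0.314 -0.638  2.088  0.905  1.364 -0.888] [464.4  13.1 227. ] [[-0.19, 0.965, 0.18], [0.682, 0.261, -0.683], [-0.706, -0.007, -0.708]] [ 0.21 -0.34 -1.57] 29.89692399278283
t [-0.1267 -0.0363  0.2222] r [-5.0000e-04 -1.0018e+00  9.8000e-03] rows>= 5.0
```

Call:
drive_tool(deltas=[{"tx": -0.127, "ty": -0.036, "tz": 0.222, "rx": 0, "ry": -1, "rz": 0.01, "gripper": 1}, {"tx": -0.127, "ty": -0.036, "tz": 0.222, "rx": 0, "ry": -1, "rz": 0.01, "gripper": 1}, {"tx": -0.127, "ty": -0.036, "tz": 0.222, "rx": 0, "ry": -1, "rz": 0.01, "gripper": 1}, {"tx": -0.127, "ty": -0.036, "tz": 0.222, "rx": 0, "ry": -1, "rz": 0.01, "gripper": 1}, {"tx": -0.127, "ty": -0.036, "tz": 0.222, "rx": 0, "ry": -1, "rz": 0.01, "gripper": 1}])

```text
clock: 5.03
eef_pos: [476.7, -88.8, 200.5]
tool_rot: [0.559, 0.433, 0.56, -0.433]
contact_force: [-0.2, -0.0, -1.1]
opening: 0.412
finger_force: 29.9
```

Call:
drive_tool(deltas=[{"tx": 0, "ty": 0, "tz": 0, "rx": 0, "ry": 0, "rz": 0, "gripper": 1}, {"tx": 0, "ty": 0, "tz": 0, "rx": 0, "ry": 0, "rz": 0, "gripper": 1}, {"tx": 0, "ty": 0, "tz": 0, "rx": 0, "ry": 0, "rz": 0, "gripper": 1}])

```text
clock: 5.4
eef_pos: [477.2, -88.5, 204.8]
tool_rot: [0.561, 0.436, 0.557, -0.429]
contact_force: [0.2, 0.4, -1.7]
opening: 0.408
finger_force: 29.9
```

```bash
python3 st.py "[476,-86,140]" -1; python3 - <<'E'
from h import *
from bench import env
d={n:env.capture(n) for n in("scene","top")};pickle.dump(d,open("cap1.pkl","wb"))
s=d["scene"]["img"][120:270,190:340];t=d["top"]["img"][170:270,200:300]
cv2.imwrite("pics/v1.png",np.hstack([cv2.resize(s,(400,400)),cv2.resize(t,(400,400))])[:,:,::-1])
print(proj(d["scene"],[[476,-86,85]]))
E
```

```text
[-0.273  0.727 -0.362  2.228  1.324  1.856 -1.433] [477.2 -88.5 204.8] [[0.01, 0.968, 0.251], [0.004, 0.251, -0.968], [-1.0, 0.01, -0.001]] [ 0.23  0.43 -1.71] 29.896724922582507
t [ 0.1619 -0.0029 -0.0065] r [-0.0098 -0.0017 -0.013 ] rows>= 2.0
[[265.63410923 212.65054601]]
```

View pics/v1.png

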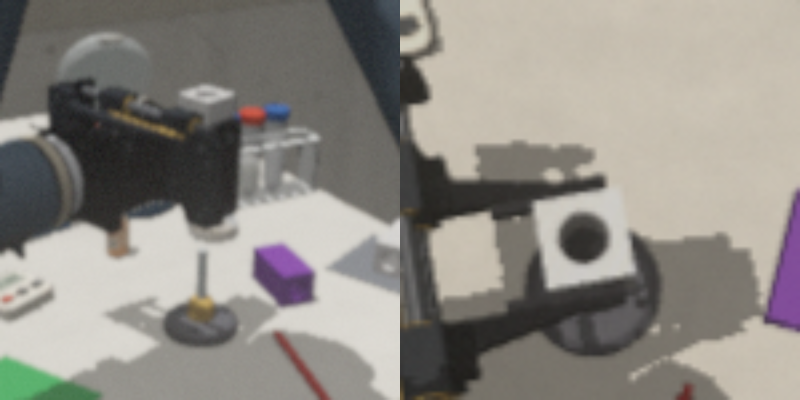

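The scene crop shows the block upright over the stand, with its top hole at (208,94) and the pin tip at (202,252). In the top crop the hole is at (583,237).

```bash
python3 - <<'E'
from h import *
from bench import env
from scipy.optimize import least_squares
d=pickle.load(open("cap1.pkl","rb"));S,T=d["scene"],d["top"]
t=(200+184*.25-.5,170+238.5*.25-.5); sc=(190+208*.375-.5,120+94*.375-.5)
def tri(a,b):
    r=least_squares(lambda X:np.r_[proj(T,X)[0]-a,proj(S,X)[0]-b],[476,-86,200]);return r.x,r.fun
X=tri(t,sc);print("hole top",X)
pt=(213+192*.18-.5,205+186*.18-.5);Y=tri(pt,(265.6-.5,214.2-.5));print("pin tip",Y)
print("at z235",onz(T,*t,235.1),"pin at 85",onz(T,*pt,85))
E
python3 st.py "[476,-86,140]" -1
```

```text
hole top (array([476.89405148, -86.46189509, 233.74770232]), array([ 0.09499478,  0.0807666 , -0.17712369, -0.02189085]))
pin tip (array([476.61986099, -85.47685896,  81.90173122]), array([-0.11122086, -0.09596189,  0.1862665 ,  0.02128751]))
at z235 [476.86648763 -86.34314885 235.1       ] pin at 85 [476.1765728  -85.79416579  85.        ]
[-0.273  0.728 -0.361  2.228  1.324  1.856 -1.433] [477.1 -88.3 204.5] [[0.009, 0.968, 0.252], [0.003, 0.252, -0.968], [-1.0, 0.009, -0.001]] [-0.35  0.48 -0.98] 29.89675473421812
t [ 0.1611 -0.0028 -0.0063] r [-0.0093 -0.001  -0.012 ] rows>= 2.0
```

Call:
drive_tool(deltas=[{"tx": 0.06, "ty": 0, "tz": -0.002, "rx": -0.009, "ry": 0, "rz": -0.012, "gripper": 1}, {"tx": 0.12, "ty": 0, "tz": -0.002, "rx": -0.009, "ry": 0, "rz": -0.012, "gripper": 1}, {"tx": 0.16, "ty": 0, "tz": -0.002, "rx": -0.009, "ry": 0, "rz": -0.012, "gripper": 1}, {"tx": 0.184, "ty": 0, "tz": -0.002, "rx": -0.009, "ry": 0, "rz": -0.012, "gripper": 1}, {"tx": 0.184, "ty": 0, "tz": -0.002, "rx": -0.009, "ry": 0, "rz": -0.012, "gripper": 1}])

```text
clock: 6.12
eef_pos: [477.5, -87.1, 129.7]
tool_rot: [0.561, 0.429, 0.562, -0.431]
contact_force: [-0.1, 0.1, -1.1]
opening: 0.415
finger_force: 29.9
```

Call:
drive_tool(deltas=[{"tx": 0, "ty": 0, "tz": 0, "rx": 0, "ry": 0, "rz": 0, "gripper": 1}, {"tx": 0, "ty": 0, "tz": 0, "rx": 0, "ry": 0, "rz": 0, "gripper": 1}])

```text
clock: 6.38
eef_pos: [477.5, -87.1, 130.5]
tool_rot: [0.561, 0.43, 0.561, -0.431]
contact_force: [1.1, -0.5, -1.2]
opening: 0.408
finger_force: 29.9
```

```bash
python3 st.py "[476.3,-86.7,115]" -1
```

```text
[-0.291  0.895 -0.337  2.207  1.336  1.84  -1.566] [477.5 -87.1 130.5] [[-0.001, 0.966, 0.259], [-0.0, 0.259, -0.966], [-1.0, -0.001, 0.0]] [ 1.07 -0.51 -1.16] 29.896623459644616
t [ 0.0386 -0.0026 -0.0018] r [0.0007 0.0002 0.0017] rows>= 1.0
```

Call:
drive_tool(deltas=[{"tx": 0.01, "ty": -0.002, "tz": 0, "rx": 0, "ry": 0, "rz": 0, "gripper": 1}, {"tx": 0.018, "ty": -0.002, "tz": 0, "rx": 0, "ry": 0, "rz": 0, "gripper": 1}, {"tx": 0.025, "ty": -0.002, "tz": 0, "rx": 0, "ry": 0, "rz": 0, "gripper": 1}, {"tx": 0.025, "ty": -0.002, "tz": 0, "rx": 0, "ry": 0, "rz": 0, "gripper": 1}])

```text
clock: 6.88
eef_pos: [476.6, -87.4, 120.0]
tool_rot: [0.561, 0.429, 0.561, -0.431]
contact_force: [-0.2, 0.5, -0.5]
opening: 0.417
finger_force: 29.9
```

Call:
drive_tool(deltas=[{"tx": 0.005, "ty": 0, "tz": 0, "rx": 0, "ry": 0, "rz": 0, "gripper": 1}, {"tx": 0.01, "ty": 0, "tz": 0, "rx": 0, "ry": 0, "rz": 0, "gripper": 1}, {"tx": 0.01, "ty": 0, "tz": 0, "rx": 0, "ry": 0, "rz": 0, "gripper": 1}])

```text
clock: 7.25
eef_pos: [476.6, -87.4, 116.0]
tool_rot: [0.561, 0.429, 0.561, -0.431]
contact_force: [-0.8, 0.1, 1.0]
opening: 0.411
finger_force: 29.9
```

Call:
drive_tool(deltas=[{"tx": 0.005, "ty": 0, "tz": 0, "rx": 0, "ry": 0, "rz": 0, "gripper": 1}, {"tx": 0.007, "ty": 0, "tz": 0, "rx": 0, "ry": 0, "rz": 0, "gripper": 1}, {"tx": 0.007, "ty": 0, "tz": 0, "rx": 0, "ry": 0, "rz": 0, "gripper": 1}, {"tx": 0.007, "ty": 0, "tz": 0, "rx": 0, "ry": 0, "rz": 0, "gripper": 1}])

```text
clock: 7.75
eef_pos: [476.6, -87.4, 113.2]
tool_rot: [0.561, 0.43, 0.561, -0.431]
contact_force: [-0.5, 0.8, 1.2]
opening: 0.413
finger_force: 29.9
```

```bash
cat > avg.py <<'E'
from h import *
from bench import env
F=[]
for i in range(6):
    d=env.capture("scene");s=env.sense();F.append(s["contact_force"])
print(np.mean(F,0).round(2),np.std(F,0).round(2),s["eef_pos"].round(1))
E
python3 avg.py
```

```text
[0.09 0.41 1.46] [0.43 0.52 0.47] [476.6 -87.4 113.1]
```

Call:
drive_tool(deltas=[{"tx": -0.01, "ty": 0, "tz": 0, "rx": 0, "ry": 0, "rz": 0, "gripper": 1}, {"tx": -0.01, "ty": 0, "tz": 0, "rx": 0, "ry": 0, "rz": 0, "gripper": 1}])

```text
clock: 8.3
eef_pos: [476.6, -87.4, 117.2]
tool_rot: [0.561, 0.43, 0.562, -0.431]
contact_force: [-0.1, -1.0, -0.6]
opening: 0.41
finger_force: 29.9
```

```bash
python3 avg.py
```

```text
[ 0.27 -0.04  0.34] [0.41 0.47 0.35] [476.6 -87.4 117. ]
```

Call:
drive_tool(deltas=[{"tx": -0.012, "ty": 0, "tz": 0, "rx": 0, "ry": 0, "rz": 0, "gripper": 1}, {"tx": -0.024, "ty": 0, "tz": 0, "rx": 0, "ry": 0, "rz": 0, "gripper": 1}, {"tx": -0.024, "ty": 0, "tz": 0, "rx": 0, "ry": 0, "rz": 0, "gripper": 1}])

```text
clock: 8.98
eef_pos: [476.7, -87.3, 126.8]
tool_rot: [0.561, 0.43, 0.562, -0.431]
contact_force: [0.9, 0.0, -1.2]
opening: 0.413
finger_force: 29.9
```

```bash
python3 avg.py
```

```text
[ 0.13 -0.11 -1.92] [0.51 0.48 0.49] [476.6 -87.4 126.5]
```

The force averages give about 2.3 N of spring force at TCP z 117 and 3.4 N at z 113. That puts contact at about z 119.4, i.e. a 5 mm deep hole. The lower end is the recess, so the bore already points up. Lifting clear.

Call:
drive_tool(deltas=[{"tx": -0.05, "ty": 0, "tz": 0, "rx": 0, "ry": 0, "rz": 0, "gripper": 1}, {"tx": -0.12, "ty": 0, "tz": 0, "rx": 0, "ry": 0, "rz": 0, "gripper": 1}, {"tx": -0.195, "ty": 0, "tz": 0, "rx": 0, "ry": 0, "rz": 0, "gripper": 1}, {"tx": -0.195, "ty": 0, "tz": -0.1, "rx": 0, "ry": 0, "rz": 0, "gripper": 1}, {"tx": -0.195, "ty": 0, "tz": -0.15, "rx": 0, "ry": 0, "rz": 0, "gripper": 1}])

```text
clock: 9.9
eef_pos: [461.2, -27.9, 204.7]
tool_rot: [0.561, 0.43, 0.562, -0.43]
contact_force: [0.2, -0.3, -2.2]
opening: 0.412
finger_force: 29.9
```

Call:
drive_tool(deltas=[{"tx": 0, "ty": 0, "tz": 0, "rx": 0, "ry": 0, "rz": 0, "gripper": 1}, {"tx": 0, "ty": 0, "tz": 0, "rx": 0, "ry": 0, "rz": 0, "gripper": 1}, {"tx": 0, "ty": 0, "tz": 0, "rx": 0, "ry": 0, "rz": 0, "gripper": 1}, {"tx": 0, "ty": 0, "tz": 0, "rx": 0, "ry": 0, "rz": 0, "gripper": 1}])

```text
clock: 10.4
eef_pos: [461.1, -30.2, 204.7]
tool_rot: [0.56, 0.43, 0.561, -0.432]
contact_force: [-0.8, 0.3, -2.3]
opening: 0.409
finger_force: 29.9
```

```bash
python3 st.py; python3 - <<'E'
from h import *
from bench import env
d={n:env.capture(n) for n in("scene","top")}
s=d["scene"]["img"][120:270,180:330];t=d["top"]["img"][170:270,180:280]
cv2.imwrite("pics/v2.png",np.hstack([cv2.resize(s,(400,400)),cv2.resize(t,(400,400))])[:,:,::-1])
print(env.sense()["dq"].round(3))
E
```

```text
[-0.372  0.743 -0.397  2.195  1.214  1.907 -1.441] [461.1 -30.2 204.7] [[-0.003, 0.966, 0.258], [-0.001, 0.258, -0.966], [-1.0, -0.003, 0.001]] [-0.79  0.25 -2.28] 29.89676718134433
[-0.003 -0.001 -0.004 -0.002 -0.001  0.     0.   ]
```

View pics/v2.png

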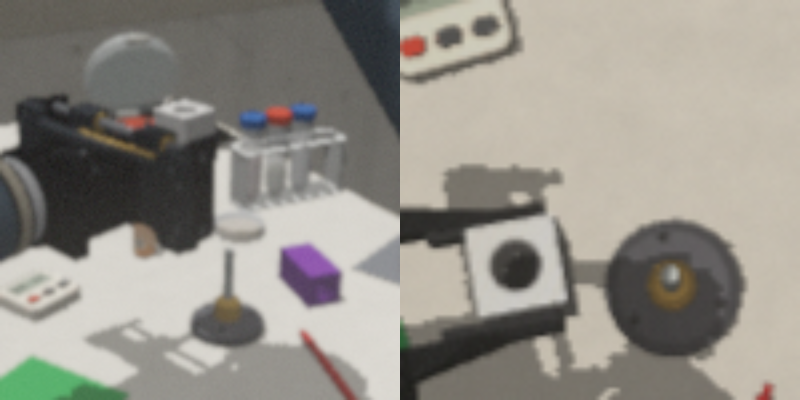

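The left crop has the top hole at (183,108) and the right crop has it at (516,265). I'll check whether the block slipped in the grip.

```bash
python3 - <<'E'
from h import *
from scipy.optimize import least_squares
d=pickle.load(open("cap1.pkl","rb"));S,T=d["scene"],d["top"]
t=(180+116*.25-.5,170+265*.25-.5);b=(180+183*.375-.5,120+108*.375-.5)
r=least_squares(lambda X:np.r_[proj(T,X)[0]-t,proj(S,X)[0]-b],[476,-86,200]);print(r.x,r.fun)
E
```

```text
[462.07824233 -27.39116472 234.40829377] [-0.29548049 -0.23763288  0.51016147  0.08104713]
```

No slip: the block's top was 29 mm above the TCP before the test and is 30 mm above it now. Handing in.

```bash
python3 -c "
from bench import env
print(env.job_done())"
```

```text
the job is handed in; nothing more can be done
None
```

The job is handed in, with no verdict shown: the block's lower end (originally +y) pushed the pin down about 6 mm, so it is the shallow recess, and the block is held still, bore up, its middle about 200 mm above the desk and roughly 60 mm to the side of the stand.

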